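Jack up under the hanging glass chamber

TASK

Two small lab jacks stand on the bench; the one to use is the jack standing under the glass chamber that hangs by its collar in the white holder arm. Turn that jack's black knob clockwise (seen from above) until its platform just meets the chamber's orange foot and takes its weight, lifting it by a few millimetres and by no more than 10 mm, then let go of the knob. Leave the other jack alone, with the amber bottle standing on it.

Things in the scene. Friction and masses are not known exactly. Their poses are not given: they have to be found in the camera images.
- jack_knob_grip (a point): Knob of the jack under the chamber: black bar 60 long, 14 thick, 26 mm high, on a steel pin with 20 mm free height below it, over a grey gearbox (50 x 50 mm, top 70 mm above the bench) 155 mm in front of the platform's middle. Point: on the knob's upright turning axis, half-way up the bar, 103 mm above the bench. Its x runs along the bar, z is up; it turns with the knob.
- jack_platform: Its platform: level aluminium plate 120 x 100 x 8 mm on scissor links. Origin: centre of the top face; z up, -x towards the knob. It only goes up and down, starting 100 to 116 mm above the bench. Turning the knob clockwise from above raises it 20 mm per radian: about 0.35 to 1.4 rad is needed, one grasp does it. The stiff screw (0.2 N m) stays where it is left.
- chamber: Loose clear glass chamber, 150 g, 150 mm high, bulb 68 mm wide. Origin: centre of the underside of its flat orange foot (36 mm wide), 122 mm above the bench at the start, 6 to 22 mm above the platform. Its orange collar rests on the white arm (top 234 mm above the bench); lifted, it slides up freely. The arm's steel column, 270 mm high, stands 125 mm to the side (+y of the jack).
- bottle: Bystander: amber bottle, 60 mm diameter, 110 mm high, origin at the centre of its underside, standing on the platform of the other, identical jack. Neither is to be moved.
Not all that is in view belongs to the job. What is shaped like the chamber but blue, pink or yellow is not meant.

How it is judged:
By the outcome, as a careful person would: the job done as asked, in the order asked, and still so for the second after the job is handed in, with the robot touching nothing.
It also fails if it takes over 35 s, if anything falls off the work surface, if the arm or the gripper's body presses on something with over 40 N, if the wrist force passes 120 N, or if a joint passes its speed limit or range.

ROBOT

A 7-joint arm with a two-finger parallel gripper is mounted at the origin on the work surface. World frame = base frame: x ahead of the robot, y to its left, z up, the work surface at z = 0. Lengths are in mm, angles in rad, forces in N, time in s.
With the tool pointing down it reaches from about 350 to 900 mm from the base axis. Payload 7.2 kg.
Tool frame: the origin (TCP) lies at the very end of the fingers, on their centre line; the grasp point (between the pads) lies 19 mm behind it; z points along the fingers, y is the line along which they close (so a half turn about z gives the same grasp; the last joint's range is limited). The gripper opens to 85 mm and grips with 20 to 120 N. Pads are 22 mm wide; open, the fingers measure 114 mm over their backs; the gripper's body (76 mm by 85 mm) begins 54 mm behind the grasp point. The pads swing forward as they close: fully open they stand 13 mm farther back than shut.
Start: joints at [-0.068, 0.411, -0.013, 1.596, 0.006, 1.134, -0.082], TCP at [625.004, -0.011, 200.197] pointing down, gripper open.
Joint ranges: [-2.95, 2.95], [-0.29, 1.99], [-1.47, 1.44], [0.14, 2.54], [-1.03, 4.17], [0.13, 1.85], [-2.86, 2.86]. Speed limits (rad/s): [2.39, 2.39, 3.01, 3.01, 3.14, 3.14, 3.14].

INTERFACE

Orientations are given as a rotation vector (axis times angle).
In Python, from bench import ctrl gives the robot as it stands. The module is installed in compiled form; this text tells all that it offers.
- The arm moves only by the shell command python3 -m handwheel 'ROWS' [OPENING] [FORCE]. ROWS is JSON, a list of rows, each a list of 6 numbers: the shift along the tool's x, y, z in m, then the turn, a rotation vector about the tool's x, y, z in degrees. A call has 1 to 8 rows; each row is the pose to reach, as a shift and turn from the pose commanded when the call began, along the tool's axes at that moment; what a row does not reach only later rows make up. A row lasts 1/12 s, in which the tool goes at most 41.7 mm and 7.16 degrees, less where a joint would pass 70% of its speed; a pose out of reach is approached as far as the arm can. A call with a gripper value outside its range is refused whole. OPENING is the opening in per cent of the stroke, from 0 (shut) to 100 (fully open), set as the call begins (- or left out, the last holds). The fingers move at their own pace and stop on an object; FORCE is the grip in N (left out, the last holds). Time passes only in rows, so rows that repeat a pose let the fingers close. It gives the time, the measured TCP pose, the force, the opening and the grip force at its end, in the units of the state.
- ctrl.read_state(): the state, without advancing time (a new reading comes with each control period).
- ctrl.snapshot(name): name is "scene" or "side" or "wrist"; returns (picture, depth): 480x640x3 uint8, red, green, blue; 480x640 float32, mm along the optical axis (not along the pixel's ray), 0 where there is no reading.
- ctrl.calibration(name): a dict with "fx", "fy", "cx", "cy" (pixels), "world_to_cam" (4x4, takes a point from world to camera coordinates). Camera axes: x right, y down, z forward; pixel columns grow to the right and rows downward; lengths in mm; the calibration is good to about 2 mm. A picture is of the moment at which its call begins: read the wrist's pose just before it. calibration takes no time and is no camera call; for the wrist camera it gives the pose at the moment of the call.
- ctrl.job_done(): hands the job in; it is judged then, once.
Trained networks look in the newest picture that a camera, given by its name, has taken for a name from the list of things; names that differ only in an ending like _2 or _b are one class to them, and where a whole thing is asked for, a point or a joint stands for the part that bears it (a point fixed in the world has none). Each returns a list of dicts, best first, with "p" (0 to 1); they miss things now and then, are a little off and sometimes report something else, mostly with a low value. They report only what shows in the picture. A call takes as long as a camera call. They do not tell look-alikes from the thing itself.
- ctrl.outline_of(camera, query): "region" (480x640 bool, what is visible of it) and "bbox" ([left, top, right, bottom] in pixels, round what is visible of it).
The state is a dict: "t": time; "joint_positions": joint angles; "qvel": joint speeds; "tau": joint torques, N m; "eef_pos": TCP position; "eef_rot": TCP orientation; "contact_force": force on the tool from outside, world axes, zero at the start; "ft_torque": the same for the moment, N m; "finger_gap": finger opening in mm; "grip_force": force on a finger pad.
Only numpy, scipy, OpenCV 4.12 (cv2) and the standard library are available. Lean on these libraries where they do the work, as an engineer would, in place of code of your own. Each camera call takes 0.05 s, during which the arm holds its last target. There are 200 camera calls.

## Working session

There is one attempt and no reset: what is moved stays moved. The work goes in short steps, Python scripts to look and compute and a shell command to move; the robot and the scene stay as the last step left them, time stands still between calls to the robot, and variables do not carry over. Pictures are saved under pics/ and viewed, at most 10 in all, crops included, and the job is handed in when it is done.

```bash
mkdir -p pics; cat > h.py <<'E'
import numpy as np, cv2
from bench import ctrl
def unproj(cam,u,v,d):
    c=ctrl.calibration(cam); T=np.linalg.inv(np.array(c["world_to_cam"]))
    p=np.stack([(u-c["cx"])*d/c["fx"],(v-c["cy"])*d/c["fy"],d,np.ones_like(d)])
    return (T@p)[:3].T
def cloud(cam,dep,mask=None):
    m=dep>0
    if mask is not None: m&=mask
    v,u=np.nonzero(m); return unproj(cam,u.astype(float),v.astype(float),dep[m].astype(float)),u,v
def save(n,im): cv2.imwrite("pics/"+n,cv2.cvtColor(im,cv2.COLOR_RGB2BGR))
E
python3 - <<'E'
from h import *
s=ctrl.read_state();print(s["t"],s["eef_pos"],s["eef_rot"],s["finger_gap"])
for cam in("scene","side"):
    im,d=ctrl.snapshot(cam); save(cam+"1.png",im); np.savez(cam+"1.npz",im=im,d=d)
    for q in("jack_knob_grip","jack_platform","chamber","bottle"):
        for r in ctrl.outline_of(cam,q):
            P,u,v=cloud(cam,d,r["region"])
            print(cam,q,round(r["p"],2),np.round(r["bbox"]),np.round(np.median(P,0)) if len(P) else None, np.round(np.percentile(P,[5,95],axis=0)).tolist() if len(P) else None)
E
```

```text
0.0 [ 6.24461233e+02 -5.58709520e-02  1.99334825e+02] [-2.22067287e+00 -2.22072682e+00  1.91904268e-03] 85.4387428311629
scene jack_knob_grip 0.7 [365. 183. 381. 213.] [493. 104. 112.] [[397.0, 74.0, 1.0], [620.0, 143.0, 226.0]]
scene jack_platform 0.65 [352. 240. 432. 306.] [656. 196. 109.] [[606.0, 134.0, 97.0], [697.0, 243.0, 111.0]]
scene chamber 0.73 [283. 235. 320. 303.] [676.  47.  65.] [[649.0, 18.0, 7.0], [696.0, 68.0, 143.0]]
scene chamber 0.6 [354. 338. 400. 402.] [803. 221.  68.] [[782.0, 195.0, 49.0], [822.0, 243.0, 146.0]]
scene chamber 0.56 [439. 332. 485. 398.] [749. 329.  66.] [[726.0, 305.0, 12.0], [768.0, 355.0, 144.0]]
scene bottle 0.67 [166. 150. 208. 211.] [ 641. -170.  164.] [[617.0, -195.0, 110.0], [656.0, -153.0, 209.0]]
side jack_knob_grip 0.89 [325. 272. 368. 303.] [492. 115. 105.] [[472.0, 93.0, 69.0], [515.0, 135.0, 116.0]]
side jack_platform 0.57 [198. 239. 298. 292.] [614. 198. 108.] [[567.0, 136.0, 96.0], [674.0, 243.0, 110.0]]
side chamber 0.86 [224. 161. 270. 260.] [620. 192. 183.] [[601.0, 169.0, 128.0], [639.0, 212.0, 263.0]]
side chamber 0.72 [117. 240. 161. 323.] [727. 333.  64.] [[707.0, 308.0, 8.0], [747.0, 355.0, 138.0]]
side chamber 0.62 [289. 192. 327. 266.] [656.  49.  63.] [[636.0, 24.0, 4.0], [678.0, 67.0, 136.0]]
side chamber 0.54 [176. 201. 202. 276.] [786. 211. 119.] [[762.0, 199.0, 5.0], [799.0, 222.0, 149.0]]
side bottle 0.64 [392. 131. 425. 191.] [ 611. -166.  156.] [[594.0, -189.0, 107.0], [636.0, -153.0, 208.0]]
```

View pics/scene1.png

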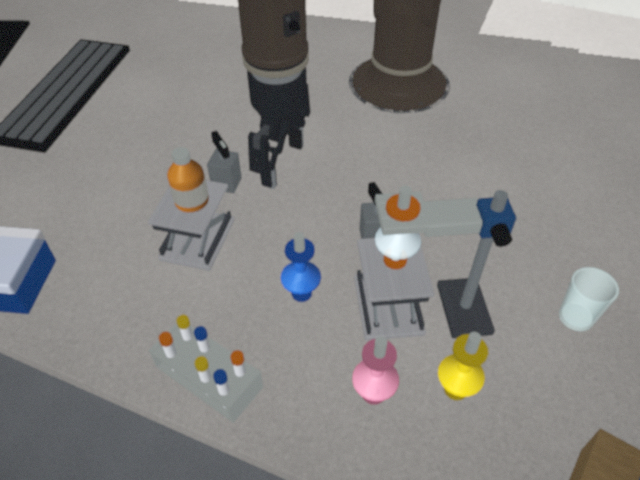

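View pics/side1.png

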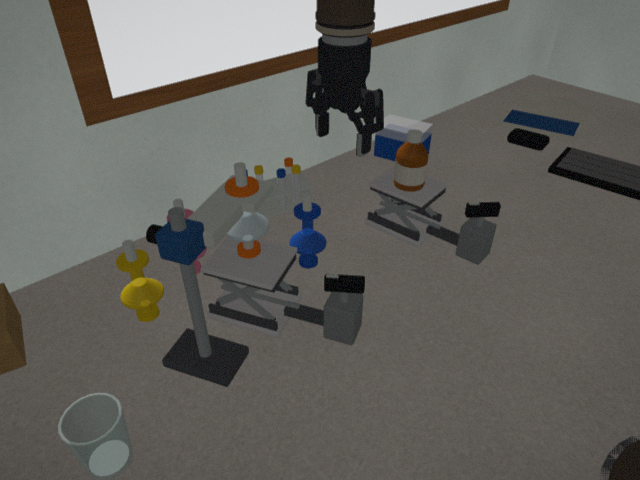

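The jack under the clear glass chamber has its platform at scene (395,270) and side (250,262), and its knob at scene (373,190) and side (345,284). The other jack carries the amber bottle, with its knob at scene (220,145) and side (482,210). The pink, yellow and blue look-alikes stand on the bench. The first jack fits, because its glass hangs in the white arm with the orange foot above its platform. I'll confirm this with an enlarged crop and fit its geometry.

```bash
python3 - <<'E'
from h import *
A={}
for cam in("scene","side"):
    z=np.load(cam+"1.npz"); im,d=z["im"],z["d"]
    P,u,v=cloud(cam,d); C=im[v,u].astype(int); A[cam]=(P,C)
    def rect(n,m):
        if m.sum()>8:
            r=cv2.minAreaRect(P[m][:,:2].astype(np.float32)); print(cam,n,m.sum(),np.round(r[0]),np.round(r[1]),round(r[2],1),"med z",np.round(np.percentile(P[m][:,2],[10,50,90]),1))
    near=lambda x,y,r:np.hypot(P[:,0]-x,P[:,1]-y)<r
    dark=C.max(1)<70
    rect("knob",near(492,115,60)&dark&(P[:,2]>88)&(P[:,2]<125))
    rect("knobtop",near(492,115,60)&dark&(P[:,2]>110)&(P[:,2]<125))
    rect("plat",near(635,195,95)&(P[:,2]>94)&(P[:,2]<117)&(C.max(1)-C.min(1)<40))
    rect("gear",near(492,115,60)&~dark&(P[:,2]>62)&(P[:,2]<76))
im=np.load("side1.npz")["im"]
save("crop1.png",cv2.resize(im[150:350,150:400],(750,600),interpolation=cv2.INTER_CUBIC))
im,d=ctrl.snapshot("wrist"); save("wrist1.png",im)
E
```

```text
scene knob 117 [489. 103.] [29. 13.] 41.5 med z [101.8 114.4 116.3]
scene knobtop 86 [489. 103.] [29. 12.] 41.3 med z [112.1 114.9 116.7]
scene plat 3173 [634. 187.] [123. 102.] 28.2 med z [106.1 108.8 110.5]
scene gear 317 [504. 101.] [55. 26.] 32.8 med z [65.8 68.9 71.1]
side knob 674 [494. 113.] [59. 17.] 46.0 med z [ 94.  107.  115.1]
side knobtop 278 [494. 113.] [59. 16.] 46.0 med z [111.3 114.3 115.8]
side plat 2990 [630. 187.] [121. 103.] 28.6 med z [105.3 108.5 109.7]
side gear 18 [496. 120.] [46. 27.] 17.7 med z [66.1 69.8 75.1]
```

View pics/crop1.png

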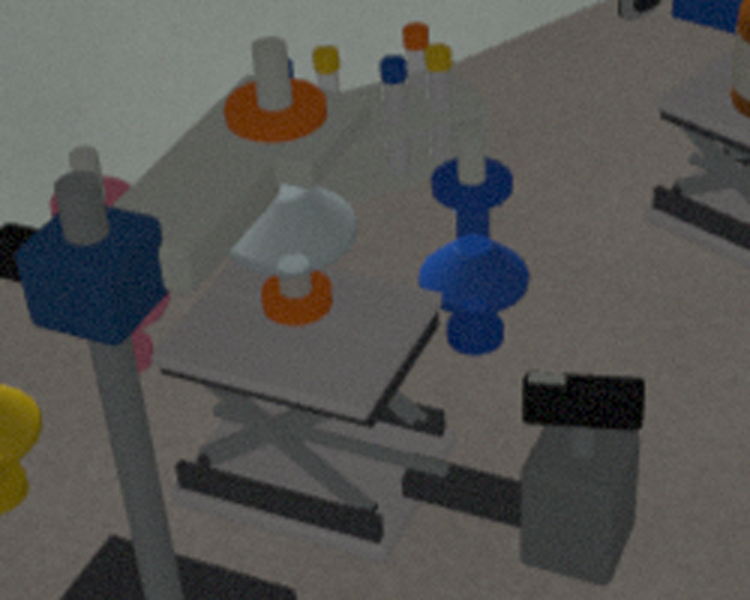

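View pics/wrist1.png

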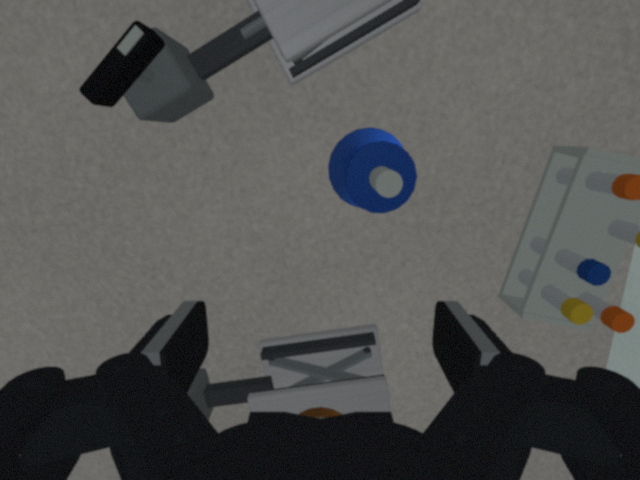

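The crop confirms it: clear glass with its orange foot (crop 297,297) over this platform, and the black knob bar at crop (583,400). Next I'll get the bar's direction.

```bash
python3 - <<'E'
from h import *
def fit(cam,im,d):
    P,u,v=cloud(cam,d); C=im[v,u].astype(int)
    m=(np.hypot(P[:,0]-495,P[:,1]-113)<50)&(P[:,2]>109)&(P[:,2]<125)&((C.max(1)<70)|(P[:,2]>112))
    r=cv2.minAreaRect(P[m][:,:2].astype(np.float32)); B=cv2.boxPoints(r)
    l=max((B[1]-B[0],B[2]-B[1]),key=np.linalg.norm)
    print(cam,m.sum(),np.round(r[0],1),np.round(r[1]),"bar deg",round(np.degrees(np.arctan2(l[1],l[0]))%180,1),"z",np.median(P[m][:,2]))
z=np.load("side1.npz");fit("side",z["im"],z["d"])
im,d=ctrl.snapshot("wrist");fit("wrist",im,d)
P,u,v=cloud("wrist",d); print("bench z",np.median(P[(P[:,2]<20)][:,2]))
s=ctrl.read_state();print(s["eef_pos"])
E
```

```text
side 346 [494.1 113.5] [59. 16.] bar deg 45.6 z 114.42436971455325
wrist 2534 [495.5 112.3] [60. 14.] bar deg 43.9 z 115.26743809504316
bench z -0.5061552318817917
[ 6.24995918e+02 -1.88777478e-03  2.00201212e+02]
```

```bash
python3 -m handwheel '[[0.113,-0.1297,0,0,0,45.7],[0.113,-0.1297,0,0,0,45.7],[0.113,-0.1297,0,0,0,45.7],[0.113,-0.1297,0,0,0,45.7],[0.113,-0.1297,0,0,0,45.7],[0.113,-0.1297,0,0,0,45.7],[0.113,-0.1297,0,0,0,45.7],[0.113,-0.1297,0,0,0,45.7]]' 100 60
python3 -m handwheel '[[0,0,0,0,0,0],[0,0,0,0,0,0]]'
python3 - <<'E'
from h import *
from scipy.spatial.transform import Rotation as R
s=ctrl.read_state();r=R.from_rotvec(s["eef_rot"]).as_matrix()
print(s["t"],s["eef_pos"],r.round(3).tolist(),np.round(s["joint_positions"],2),"x deg",np.degrees(np.arctan2(r[1,0],r[0,0])))
im,d=ctrl.snapshot("wrist");P,u,v=cloud("wrist",d)
m=(np.hypot(P[:,0]-495,P[:,1]-113)<45)&(P[:,2]>110)&(P[:,2]<122)
rr=cv2.minAreaRect(P[m][:,:2].astype(np.float32));B=cv2.boxPoints(rr);l=max((B[1]-B[0],B[2]-B[1]),key=np.linalg.norm)
print(m.sum(),rr,np.degrees(np.arctan2(l[1],l[0]))%180)
save("wrist2.png",im)
E
```

```text
t: 1.27
eef_pos: [495.2, 113.4, 200.5]
eef_rot: [2.911, 1.182, 0.001]
contact_force: [0.3, -0.1, 0.1]
finger_gap: 85.4
grip_force: 0.0
t: 1.43
eef_pos: [495.4, 112.9, 200.2]
eef_rot: [2.909, 1.187, 0.0]
contact_force: [0.2, 0.6, 0.2]
finger_gap: 85.5
grip_force: 0.0
1.4333 [495.40771583 112.86429299 200.19497493] [[0.714, 0.7, 0.0], [0.7, -0.714, -0.0], [0.0, 0.0, -1.0]] [-0.36  0.21  0.04  1.88 -0.01  1.05 -1.1 ] x deg 44.41167743217546
1600 ((495.52520751953125, 112.58655548095703), (59.272239685058594, 13.963907241821289), 44.00012969970703) 44.000114
```

View pics/wrist2.png

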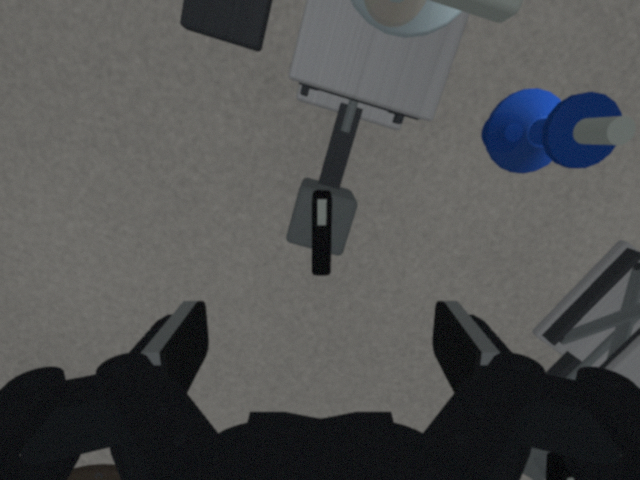

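The knob bar at (321,232) lies midway between the open fingers and parallel to the pads. I'll go down and close.

```bash
python3 -m handwheel '[[0,0,0.03,0,0,0],[0,0,0.06,0,0,0],[0,0,0.09,0,0,0],[0,0,0.105,0,0,0],[0,0,0.115,0,0,0],[0,0,0.115,0,0,0]]'
python3 -m handwheel '[[0,0,0,0,0,0],[0,0,0,0,0,0],[0,0,0,0,0,0],[0,0,0,0,0,0],[0,0,0,0,0,0],[0,0,0,0,0,0],[0,0,0,0,0,0],[0,0,0,0,0,0]]' 0 60
cat > m.py <<'E'
from h import *
from scipy.spatial.transform import Rotation as R
import sys
s=ctrl.read_state();r=R.from_rotvec(s["eef_rot"]).as_matrix()
print(round(s["t"],2),np.round(s["eef_pos"],1),"xdeg",round(np.degrees(np.arctan2(r[1,0],r[0,0])),1),"gap",round(s["finger_gap"],1),"grip",round(s["grip_force"]),"F",np.round(s["contact_force"],1),"T",np.round(s["ft_torque"],2),"j7",round(s["joint_positions"][6],2))
for cam in("scene","side"):
    im,d=ctrl.snapshot(cam); P,u,v=cloud(cam,d); C=im[v,u].astype(int)
    f=np.load(cam+"1.npz")
    near=np.hypot(P[:,0]-632,P[:,1]-187)
    pl=(np.abs(near-45)<12)&(P[:,2]>94)&(P[:,2]<145)&(C.max(1)-C.min(1)<35)
    org=(near<32)&(C[:,0]-C[:,2]>70)
    ft=org&(P[:,2]<160); co=org&(P[:,2]>215)
    print(cam,"plat z",np.round(np.percentile(P[pl][:,2],[25,50,75]),1),pl.sum(),"foot z",np.round(np.percentile(P[ft][:,2],[10,50,90]),1),ft.sum(),"collar z",np.round(np.percentile(P[co][:,2],[10,50,90]),1),co.sum(),"foot row",v[ft].mean().round(2),"collar row",v[co].mean().round(2))
    if len(sys.argv)>1: save(cam+sys.argv[1]+".png",im)
E
python3 m.py
```

```text
t: 1.98
eef_pos: [494.2, 112.4, 83.3]
eef_rot: [-2.909, -1.185, 0.005]
contact_force: [0.1, -0.4, 0.7]
finger_gap: 85.3
grip_force: 0.0
t: 2.65
eef_pos: [495.3, 113.0, 85.3]
eef_rot: [2.91, 1.185, 0.0]
contact_force: [0.1, 0.4, -0.0]
finger_gap: 0.4
grip_force: 0.0
2.65 [495.3 113.   85.3] xdeg 44.3 gap 0.4 grip 0 F [ 0.1  0.4 -0. ] T [ 0.01  0.01 -0.02] j7 -1.1
scene plat z [108.2 109.  109.8] 1562 foot z [125.9 130.5 132.4] 165 collar z [239.4 241.1 242.5] 535 foot row 263.04 collar row 209.16
side plat z [108.  108.6 109.2] 1559 foot z [124.1 130.4 131.7] 236 collar z [236.5 240.7 241.6] 419 foot row 250.39 collar row 187.77
```

The gap is 0.4 mm with no grip force, so nothing was gripped. I'll look.

```bash
python3 - <<'E'
from h import *
im,d=ctrl.snapshot("wrist");s,d2=ctrl.snapshot("side")
b=cv2.resize(s[210:350,270:450],(514,400),interpolation=cv2.INTER_CUBIC)
a=cv2.resize(im,(280,210)); o=np.zeros((400,794,3),np.uint8);o[:,:514]=b;o[:210,514:]=a;save("miss.png",o)
E
```

```text
(no output)
```

View pics/miss.png

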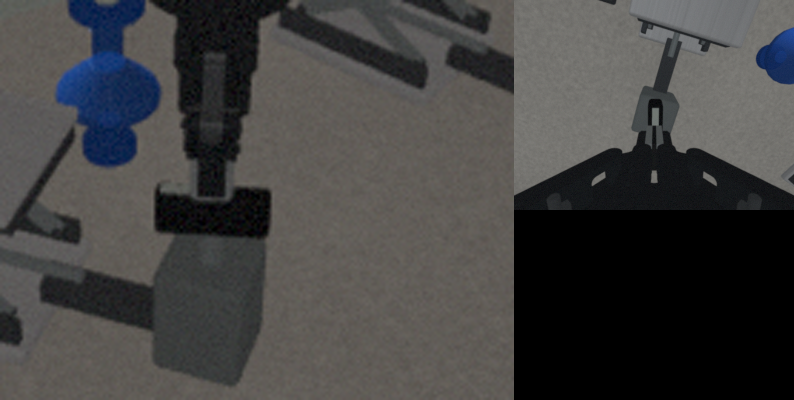

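```bash
python3 - <<'E'
from h import *
im,d=ctrl.snapshot("wrist");s,d2=ctrl.snapshot("side");sc,d3=ctrl.snapshot("scene")
E=lambda a,w,h:cv2.resize(cv2.convertScaleAbs(a,alpha=2.2,beta=10),(w,h),interpolation=cv2.INTER_CUBIC)
o=np.hstack([E(im[150:480,200:440],400,550),E(s[235:310,320:374],396,550)]);save("miss2.png",o)
# column of points through the fingertip / bar in the side view
c=ctrl.calibration("side")
for r in range(262,302,3):
    P=unproj("side",np.array([345.]),np.array([float(r)]),d2[r:r+1,345].astype(float)); print(r,np.round(P[0]),s[r,345])
print(c["world_to_cam"])
E
```

```text
262 [462. 144. 180.] [12 21 17]
265 [473. 133. 162.] [11 21 15]
268 [484. 122. 144.] [2 5 3]
271 [483. 123. 139.] [18 24 21]
274 [485. 121. 131.] [18 19 13]
277 [484. 122. 127.] [16 18 10]
280 [490. 116. 114.] [40 36 37]
283 [489. 116. 109.] [12 13 17]
286 [488. 116. 103.] [16 19 23]
289 [488. 116.  97.] [14 13 17]
292 [488. 116.  91.] [37 39 39]
295 [489. 115.  83.] [70 72 71]
298 [490. 114.  77.] [71 72 71]
301 [488. 116.  73.] [65 65 65]
[[-6.56952060e-01 -7.53923625e-01 -3.62743610e-03  4.47708579e+02]
 [-4.50109144e-01  3.96065700e-01 -8.00333505e-01  3.25685105e+02]
 [ 6.04827041e-01 -5.24148003e-01 -5.99544095e-01  5.56628497e+02]
 [ 0.00000000e+00  0.00000000e+00  0.00000000e+00  1.00000000e+00]]
```

View pics/miss2.png

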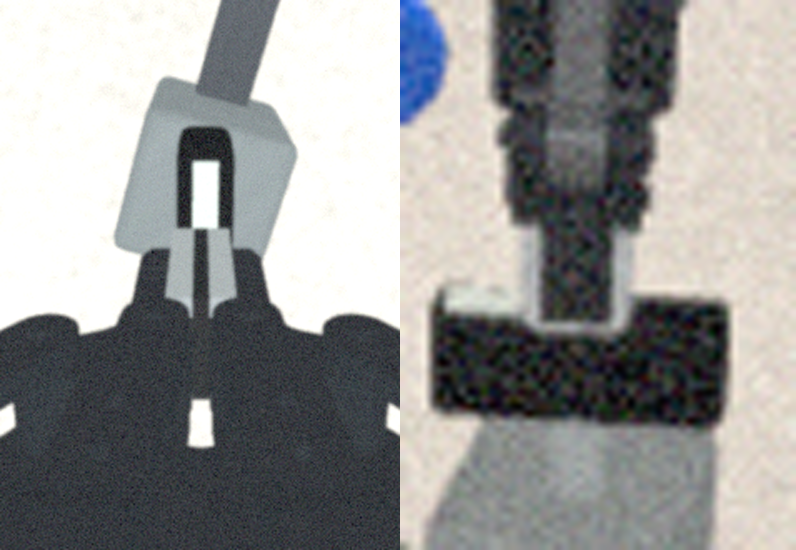

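The pads seem to end at, or vanish inside, the bar's top. I'll raise the closed gripper and measure where the fingertips really are.

```bash
python3 -m handwheel '[[0,0,-0.03,0,0,0],[0,0,-0.06,0,0,0],[0,0,-0.09,0,0,0],[0,0,-0.09,0,0,0]]'
python3 - <<'E'
from h import *
st=ctrl.read_state();print(st["eef_pos"],st["finger_gap"])
s,d=ctrl.snapshot("side");w,dw=ctrl.snapshot("wrist");sc,ds=ctrl.snapshot("scene")
for cam,dd in(("side",d),("scene",ds)):
    P,u,v=cloud(cam,dd)
    m=(np.hypot(P[:,0]-495.3,P[:,1]-113)<30)&(P[:,2]>60)
    print(cam,np.histogram(P[m][:,2],bins=np.arange(60,221,8))[0].tolist())
    q=m&(P[:,2]>122); print("tip",np.round(np.percentile(P[q][:,2],[0,1,3,10]),1))
P,u,v=cloud("wrist",dw)
m=(np.hypot(P[:,0]-495,P[:,1]-113)<45)&(P[:,2]>110)&(P[:,2]<122)
rr=cv2.minAreaRect(P[m][:,:2].astype(np.float32));print(m.sum(),rr)
c=ctrl.calibration("side");q=np.array(c["world_to_cam"])@np.r_[st["eef_pos"],1];print("TCP px side",c["fx"]*q[0]/q[2]+c["cx"],c["fy"]*q[1]/q[2]+c["cy"])
save("up.png",np.hstack([cv2.resize(cv2.convertScaleAbs(s[180:320,270:420],alpha=2.,beta=10),(450,420)),cv2.resize(cv2.convertScaleAbs(w[150:480,180:450],alpha=2.,beta=10),(344,420))]))
E
```

```text
t: 3.33
eef_pos: [498.4, 113.8, 180.7]
eef_rot: [2.909, 1.184, 0.013]
contact_force: [1.4, 0.4, -0.4]
finger_gap: -0.1
grip_force: 0.0
[498.44628366 113.83754419 180.67234364] -0.12651093776315564
side [190, 476, 34, 41, 157, 162, 325, 36, 0, 0, 0, 0, 0, 0, 0, 0, 0, 0, 10, 53]
tip [210.2 212.  214.2 223.2]
scene [86, 208, 12, 7, 27, 26, 97, 25, 0, 0, 0, 0, 0, 0, 0, 0, 0, 0, 16, 63]
tip [206.1 212.2 216.6 228.4]
1692 ((494.03753662109375, 112.84066772460938), (56.52878952026367, 13.57787036895752), 43.89588165283203)
TCP px side 342.8727979156836 239.98612693972626
```

View pics/up.png

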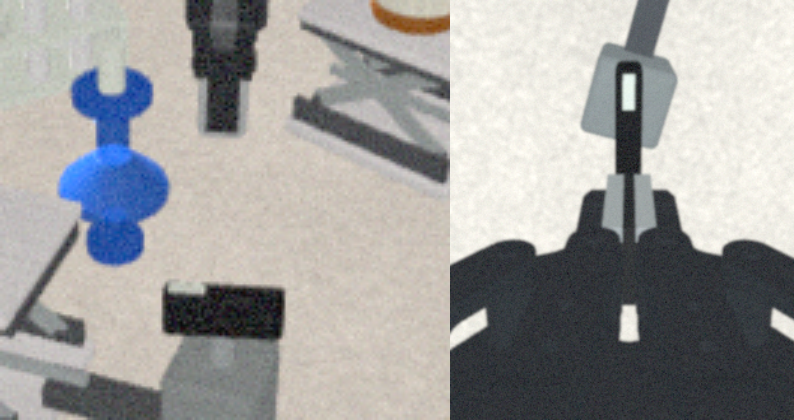

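The pictures disagree with the state. The shut fingertips are at z≈212 while the reported TCP is about 180, so the fingers end some 33 mm short of the reported TCP. I'll measure this at rest.

```bash
python3 -m handwheel '[[0,0,0,0,0,0],[0,0,0,0,0,0],[0,0,0,0,0,0]]'
python3 - <<'E'
from h import *
st=ctrl.read_state();print(st["eef_pos"])
for cam in("side","scene"):
    im,d=ctrl.snapshot(cam);P,u,v=cloud(cam,d)
    m=(np.hypot(P[:,0]-495.3,P[:,1]-113)<30)&(P[:,2]>150)
    vm=v[m].max(); 
    for r in range(vm-6,vm+1,2):
        k=m&(v==r); print(cam,r,np.round(P[k].mean(0),1),k.sum(), "perp",np.round(((P[k]-[495.3,113,0])@[-.714,.7,0]).mean(),1),"along",np.round(((P[k]-[495.3,113,0])@[.7,.714,0]).min(),1),np.round(((P[k]-[495.3,113,0])@[.7,.714,0]).max(),1))
E
```

```text
t: 3.73
eef_pos: [494.7, 112.8, 174.2]
eef_rot: [-2.91, -1.184, 0.003]
contact_force: [0.5, 0.1, -0.0]
finger_gap: 0.2
grip_force: 0.0
[494.71671896 112.79534709 174.16943937]
side 224 [487.1 121.1 217.2] 16 perp 11.5 along -10.0 10.0
side 226 [486.8 121.2 214.1] 16 perp 11.8 along -10.1 9.9
side 228 [487.3 120.6 210.3] 16 perp 11.0 along -10.2 9.8
side 230 [488.2 116.8 204.8] 9 perp 7.8 along -7.7 3.1
scene 150 [504.9 117.4 217.2] 15 perp -3.8 along 3.9 12.9
scene 152 [506.1 118.  214.3] 13 perp -4.2 along 8.1 14.7
scene 154 [504.7 118.8 209.4] 10 perp -2.7 along 4.4 14.0
scene 156 [509.8 116.5 208.5] 1 perp -7.9 along 12.6 12.6
```

The offset is about 32 mm: tips at ~206, reported 174. I'll open, lower until the reported z is about 55 (tips at ~87), and close again.

```bash
python3 -m handwheel '[[0,0,0,0,0,0],[0,0,0,0,0,0],[0,0,0,0,0,0],[0,0,0,0,0,0],[0,0,0,0,0,0],[0,0,0,0,0,0],[0,0,0,0,0,0],[0,0,0,0,0,0]]' 100 60
python3 -m handwheel '[[0,0,0.03,0,0,0],[0,0,0.06,0,0,0],[0,0,0.085,0,0,0],[0,0,0.1,0,0,0],[0,0,0.11,0,0,0],[0,0,0.12,0,0,0],[0,0,0.12,0,0,0],[0,0,0.12,0,0,0]]'
python3 -m handwheel '[[0,0,0,0,0,0],[0,0,0,0,0,0],[0,0,0,0,0,0],[0,0,0,0,0,0],[0,0,0,0,0,0],[0,0,0,0,0,0],[0,0,0,0,0,0],[0,0,0,0,0,0]]' 0 60
python3 m.py 3
```

```text
t: 4.5
eef_pos: [495.3, 113.0, 175.2]
eef_rot: [2.91, 1.184, 0.0]
contact_force: [0.0, 0.4, 0.5]
finger_gap: 85.1
grip_force: 0.0
t: 5.17
eef_pos: [495.5, 113.1, 55.4]
eef_rot: [2.91, 1.184, 0.0]
contact_force: [0.2, 0.1, 0.7]
finger_gap: 85.8
grip_force: 0.0
t: 5.83
eef_pos: [496.1, 112.5, 55.7]
eef_rot: [2.91, 1.183, 0.002]
contact_force: [1.2, -2.8, 4.9]
finger_gap: 13.2
grip_force: 60.0
5.83 [496.1 112.5  55.7] xdeg 44.3 gap 13.2 grip 60 F [ 1.2 -2.8  4.9] T [-0.53 -0.21 -0.07] j7 -1.1
scene plat z [108.  108.8 109.7] 1552 foot z [125.7 130.5 132.8] 166 collar z [239.2 241.1 242.5] 538 foot row 263.04 collar row 209.16
side plat z [107.8 108.5 109.1] 1548 foot z [124.2 130.3 131.8] 236 collar z [236.2 240.7 241.7] 426 foot row 250.33 collar row 187.73
```

It's gripped now: 13 mm gap, 60 N. I'll turn 30° clockwise and check the platform.

```bash
python3 -m handwheel '[[0,0,0,0,0,5],[0,0,0,0,0,10],[0,0,0,0,0,15],[0,0,0,0,0,20],[0,0,0,0,0,25],[0,0,0,0,0,30],[0,0,0,0,0,30],[0,0,0,0,0,30]]'
python3 m.py
```

```text
t: 6.6
eef_pos: [496.3, 112.1, 55.7]
eef_rot: [3.117, 0.388, 0.003]
contact_force: [2.1, -4.7, 5.1]
finger_gap: 13.2
grip_force: 60.2
6.6 [496.3 112.1  55.7] xdeg 14.2 gap 13.2 grip 60 F [ 2.1 -4.7  5.1] T [-0.81 -0.37 -0.14] j7 -1.55
scene plat z [118.5 119.3 120.2] 1517 foot z [125.8 130.6 132.5] 165 collar z [239.  241.1 242.5] 537 foot row 263.02 collar row 209.14
side plat z [118.2 118.9 119.5] 1578 foot z [124.3 130.2 131.6] 236 collar z [236.3 240.8 241.7] 428 foot row 250.36 collar row 187.77
```

```bash
python3 -m handwheel '[[0,0,0,0,0,5],[0,0,0,0,0,10],[0,0,0,0,0,15],[0,0,0,0,0,19],[0,0,0,0,0,22],[0,0,0,0,0,22],[0,0,0,0,0,22]]'
python3 m.py 4
```

```text
t: 7.28
eef_pos: [496.4, 111.8, 55.7]
eef_rot: [3.134, -0.213, 0.003]
contact_force: [2.2, -6.0, 5.3]
finger_gap: 13.2
grip_force: 60.2
7.28 [496.4 111.8  55.7] xdeg -7.8 gap 13.2 grip 60 F [ 2.2 -6.   5.3] T [-1.06 -0.39 -0.05] j7 -1.88
scene plat z [126.2 127.  127.8] 1530 foot z [132.  136.3 138.4] 170 collar z [245.1 246.8 248.2] 541 foot row 260.45 collar row 206.11
side plat z [125.8 126.6 127.2] 1577 foot z [129.9 136.  137.8] 239 collar z [241.9 246.4 247.3] 427 foot row 247.49 collar row 184.31
```

The platform rose and lifted the chamber 5.7 mm. I'll release and retreat upward.

```bash
python3 -m handwheel '[[0,0,0,0,0,0],[0,0,0,0,0,0],[0,0,0,0,0,0],[0,0,0,0,0,0],[0,0,0,0,0,0],[0,0,0,0,0,0],[0,0,0,0,0,0],[0,0,0,0,0,0]]' 70
python3 -m handwheel '[[0,0,-0.02,0,0,0],[0,0,-0.04,0,0,0],[0,0,-0.07,0,0,0],[0,0,-0.1,0,0,0],[0,0,-0.13,0,0,0],[0,0,-0.15,0,0,0],[0,0,-0.15,0,0,0],[0,0,-0.15,0,0,0]]'
python3 m.py 5
```

```text
t: 8.05
eef_pos: [495.2, 113.0, 55.1]
eef_rot: [3.134, -0.211, -0.0]
contact_force: [0.2, -1.0, 0.9]
finger_gap: 59.8
grip_force: 0.0
t: 8.72
eef_pos: [495.9, 113.2, 206.2]
eef_rot: [-3.133, 0.211, -0.004]
contact_force: [0.5, 0.3, -0.7]
finger_gap: 60.0
grip_force: 0.0
8.72 [495.9 113.2 206.2] xdeg -7.7 gap 60.0 grip 0 F [ 0.5  0.3 -0.7] T [-0.01  0.02  0.  ] j7 -1.95
scene plat z [126.2 127.  127.8] 1540 foot z [131.7 136.2 138.1] 170 collar z [245.1 246.9 248.3] 539 foot row 260.56 collar row 206.19
side plat z [125.7 126.6 127.2] 1592 foot z [129.9 136.  137.5] 240 collar z [242.3 246.4 247.3] 424 foot row 247.39 collar row 184.33
```

View pics/side5.png

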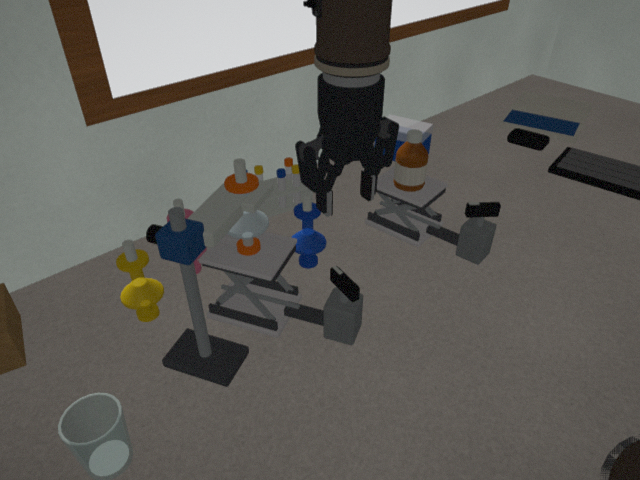

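The orange foot at (248,246) sits on the raised platform. The knob at (345,284) is turned and free of the gripper, and the bottle at (411,165) is undisturbed.

```bash
python3 -c "
from bench import ctrl
print(ctrl.job_done())"
```

```text
the job is handed in; nothing more can be done
None
```

The job is handed in: I turned the knob about 52° clockwise until the platform took the chamber's weight and lifted it about 5.7 mm, then let go; the other jack and the bottle were not touched (the first grasp closed above the knob because the fingers end about 32 mm short of the reported TCP, so I repeated it lower).

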